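# Start the leaning coach screw square with the T-key

## Robot

A 7-joint arm with a two-finger parallel gripper is mounted at the origin on the work surface. World frame = base frame: x ahead of the robot, y to its left, z up, the work surface at z = 0. Lengths are in mm, angles in rad, forces in N, time in s.
With the tool pointing down it reaches from about 425 to 950 mm from the base axis. Payload 4.7 kg.
Tool frame: the origin (TCP) lies at the very end of the fingers, on their centre line; the grasp point (between the pads) lies 19 mm behind it; z points along the fingers, y is the line along which they close (so a half turn about z gives the same grasp; the last joint's range is limited). The gripper opens to 87 mm and grips with 3 to 60 N. Pads are 19 mm wide; open, the fingers measure 117 mm over their backs; the gripper's body (75 mm by 190 mm) begins 51 mm behind the grasp point.
Start: joints at [-1.143, 0.469, -0.049, 1.532, 0.024, 1.141, -0.082], TCP at [297.692, 605.829, 222.573] pointing down, gripper open.
Joint ranges: [-2.59, 2.59], [-0.33, 1.99], [-1.39, 1.29], [0.1, 2.45], [-1.04, 4.18], [0.21, 1.99], [-2.66, 2.66]. Speed limits (rad/s): [2.57, 2.57, 3.14, 3.14, 3.14, 3.14, 3.14].

## Interface

Orientations are given as a unit quaternion [x, y, z, w].
In Python, from bench import bot gives the robot as it stands. The module is installed in compiled form; this text tells all that it offers.
- The arm moves only by the tool step_arm, never from a script. Its argument "targets" is a list of rows, each a list of 5 numbers: the shift along the tool's x, y, z in cm, then the turn about the tool's z in rad, then the closure, from 0 (fully open) to 1 (shut). A call has 1 to 8 rows; each row shifts and turns the commanded pose from where the row before left it, along the tool's axes as they then stand; what a row does not reach is not made up. A row lasts 1/10 s, in which the tool goes at most 50 mm and 8.59 degrees, less where a joint would pass 70% of its speed; a pose out of reach is approached as far as the arm can. A call is refused whole if a number of a shift passes 5 or a number of a turn 0.15, either way. A call with a gripper value outside its range is refused whole. The fingers move at their own pace and stop on an object; the grip force is fixed at half the most. Time passes only in rows, so rows that do not move let the fingers close. It gives the time, the measured TCP pose, the force, the opening and the grip force at its end, in the units of the state.
- bot.state(): the state, without advancing time (a new reading comes with each control period).
- bot.get_image(name): name is "scene" or "side" or "wrist"; returns the picture (480x640x3 uint8, red, green, blue); there is no depth.
- bot.camera_model(name): a dict with "mtx" (3x3 intrinsics, pixels), "D" ([k1, k2, p1, p2, k3] as OpenCV has them; the pictures are not rectified), "world_to_cam" (4x4, takes a point from world to camera coordinates). Camera axes: x right, y up, looking along -z (the intrinsics and any distortion apply to the point x, -y, -z); pixel columns grow to the right and rows downward; lengths in mm; the calibration is good to about 2 mm. A picture is of the moment at which its call begins: read the wrist's pose just before it. camera_model takes no time and is no camera call; for the wrist camera it gives the pose at the moment of the call.
- bot.job_done(): hands the job in; it is judged then, once.
The state is a dict: "time": time; "joint_pos": joint angles; "dq": joint speeds; "tau": joint torques, N m; "tool_pos": TCP position; "orientation": TCP orientation; "force": force on the tool from outside, world axes, zero at the start; "ft_torque": the same for the moment, N m; "grip_width": finger opening in mm; "grasp_force": force on a finger pad.
Only numpy, scipy, OpenCV 4.12 (cv2) and the standard library are available. Lean on these libraries where they do the work, as an engineer would, in place of code of your own. Each camera call takes 0.05 s, during which the arm holds its last target. There are 200 camera calls.

## Task

One of the three coach screws in the steel strap stands loose and leaning in its hole. Take the larger of the two T-keys from the grey crate, set its socket over that screw's head, bring key and screw upright over the hole before the first turn, and keep it square while you turn it clockwise by at least half a turn with the key. Then stand the key upright back on the floor of the crate and let go, without disturbing the other things on the bench.

Things in the scene. Friction and masses are not known exactly. Their poses are not given: they have to be found in the camera images.
- big_key: loose steel T-key, the larger one, 135 mm tall, 0.45 kg, standing on its socket. Origin: centre of its foot; z up the key; x along the cross bar (96 long, 20 wide, 20 high, 115 to 135 mm above the foot; pick it across the 20). Shaft 16 mm. Socket: hexagonal, 33 mm across flats, open below, 20 mm deep, bell mouth (43 mm), 50 mm wide outside; two flats are square to x, so it fits every 60 degrees.
- key_ceiling (a point): point on the larger key's axis at the inner end of its socket, 20 mm above the foot; axes as the key's. It meets the top of the screw's head when the key is fully on.
- key_bar (a point): point on the larger key's axis at mid-height of the cross bar, 125 mm above the foot; axes as the key's, x along the bar.
- small_key: loose T-key of the same form but smaller: 118 mm tall, bar 80 by 20 by 20 mm, socket 19 mm across flats (too small for the screw). Stands in the same crate, 136 mm from the larger one along the crate's length, either may be nearer. Leave it alone. Origin: centre of its foot.
- screw_head (a point): top centre of the loose coach screw's hexagonal head (30 mm across flats, 15 high, two flats square to this x); z along the screw, away from the hole; x, y turn with it. Lies 78 mm up the screw from the hole's mouth; shank 16 mm. It starts leaning 6 to 9 degrees, any way; it pivots at the mouth against friction of about 0.2 Nm (about 3 N sideways at the head) and stays where put.
- pilot_hole (a point): mouth of that screw's hole, centre, at the strap's upper face; z up along the hole's axis (vertical). The screw may stand in any of the strap's three places, 75 mm apart; in the two others are screws that are already home, heads 18 mm high.
- screw_turn (a joint): how far the loose screw has been turned, rad; 0 at the start, grows when turned clockwise seen from above, up to 6.5; resists with about 0.2 Nm; the screw sinks 8 mm a full turn. The socket has about 12 degrees of play each way before it bites.
- joist: fixed timber joist 380 by 120 by 45 mm with the steel strap 240 by 50 by 6 mm flat on its upper face (strap's face 51 mm above the bench). Origin: centre of underside, x along its length.
- crate: fixed open grey plastic crate, 270 (x) by 190 (y) by 55 mm high, walls and floor 6 mm. Origin: centre of underside. Joist and crate stand left and right of the bench's middle, either way round.
- screwdriver: loose screwdriver 190 mm long lying on the crate's floor along one long wall; origin at its middle, underside.
- offcut: loose wood offcut 36 by 90 by 30 mm lying on the joist near one end; origin under its centre.
- jar: loose glass jar, 60 mm across, 90 mm tall, between joist and crate; origin under its centre.
- oil_bottle: loose upright bottle, 60 mm across, 170 mm tall, between joist and crate farther out; origin under its centre.
Not all that is in view belongs to the job. Leave any blue or purple look-alike of the big_key alone.

How it is judged:
By the outcome, as a careful person would: the job done as asked, in the order asked, and still so for the second after the job is handed in, with the robot touching nothing.
It also fails if it takes over 72 s, if anything falls off the work surface, if the arm or the gripper's body presses on something with over 40 N, if the wrist force passes 120 N, or if a joint passes its speed limit or range.

## Working session

There is one attempt and no reset: what is moved stays moved. The work goes in short steps, Python scripts to look and compute and a tool call to move; the robot and the scene stay as the last step left them, time stands still between calls to the robot, and variables do not carry over. Pictures are saved under pics/ and viewed, at most 11 in all, crops included, and the job is handed in when it is done.

Besides the shell and the picture viewer there is one more tool, called after "Request:" in YAML: its name, and indented under it one key for each argument. step_arm: Moves the arm, as the interface text tells. Its arguments: {"type":"object","properties":{"targets":{"type":"array","items":{"type":"array","items":{"type":"number"}}}},"required":["targets"]}

```bash
mkdir -p pics; cat > h.py <<'E'
import numpy as np, cv2
from bench import bot
def save(cam,fn):
    im=bot.get_image(cam); cv2.imwrite(fn,im[:,:,::-1]); return im
def ray(m,px):
    u=cv2.undistortPoints(np.array([[px]],float),np.array(m["mtx"],float),np.array(m["D"],float))[0,0]
    W=np.array(m["world_to_cam"]);R=W[:3,:3];c=-R.T@W[:3,3]
    d=R.T@np.array([u[0],-u[1],-1.]);return c,d
def onz(m,px,z):
    c,d=ray(m,px);return c+d*(z-c[2])/d[2]
def proj(m,P):
    W=np.array(m["world_to_cam"]);p=W[:3,:3]@np.array(P,float)+W[:3,3]
    p=np.array([p[0],-p[1],-p[2]])
    return cv2.projectPoints(p.reshape(1,3),np.zeros(3),np.zeros(3),np.array(m["mtx"],float),np.array(m["D"],float))[0].ravel()
def tri(l):
    A=np.zeros((3,3));b=np.zeros(3)
    for m,px in l:
        c,d=ray(m,px);d/=np.linalg.norm(d);M=np.eye(3)-np.outer(d,d);A+=M;b+=M@c
    return np.linalg.solve(A,b)
E
python3 - <<'E'
from h import *
for c in("scene","side"): save(c,f"pics/{c}0.png"); m=bot.camera_model(c);print(c,np.linalg.inv(m["world_to_cam"])[:3].round(2).tolist(),m["mtx"])
save("wrist","pics/wrist0.png")
print(bot.state())
E
```

```text
scene [[-0.77, -0.37, 0.52, 1163.76], [0.64, -0.44, 0.63, 779.6], [-0.0, 0.82, 0.58, 770.57]] [[493.50880244   0.         320.70835343]
 [  0.         493.50880244 245.15123679]
 [  0.           0.           1.        ]]
side [[0.87, 0.35, -0.34, 156.3], [-0.49, 0.64, -0.59, -651.25], [0.01, 0.68, 0.73, 987.53]] [[611.9237782    0.         321.33660845]
 [  0.         611.9237782  241.57307629]
 [  0.           0.           1.        ]]
{'time': 0.15, 'joint_pos': array([-1.14290439,  0.46923347, -0.04860702,  1.53336899,  0.02411155,
        1.14099903, -0.08231261]), 'dq': array([-0.00051471, -0.00202153, -0.00157416, -0.00301612, -0.00043048,
       -0.0020129 , -0.00076161]), 'tau': array([-1.90617766e-04, -5.08426094e+01, -8.10490851e-02, -2.36417949e+01,
       -6.13249233e-02,  3.56488698e-02,  1.28009028e-04]), 'tool_pos': array([297.51114689, 605.41467303, 221.77725732]), 'orientation': array([ 2.26401998e-01,  9.74033690e-01, -6.98008913e-04, -1.37764378e-04]), 'force': array([ 0.54861874,  0.89209556, -0.53796616]), 'ft_torque': array([-0.03502003,  0.02934587, -0.01380123]), 'grasp_force': 0.0, 'grip_width': 86.88539314703729}
```

View pics/scene0.png

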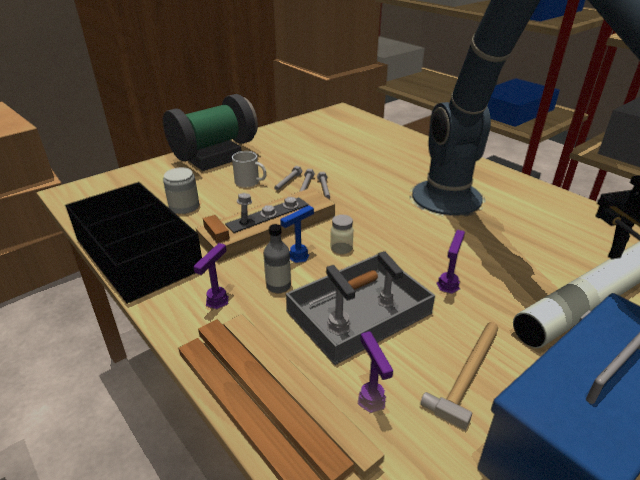

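View pics/side0.png

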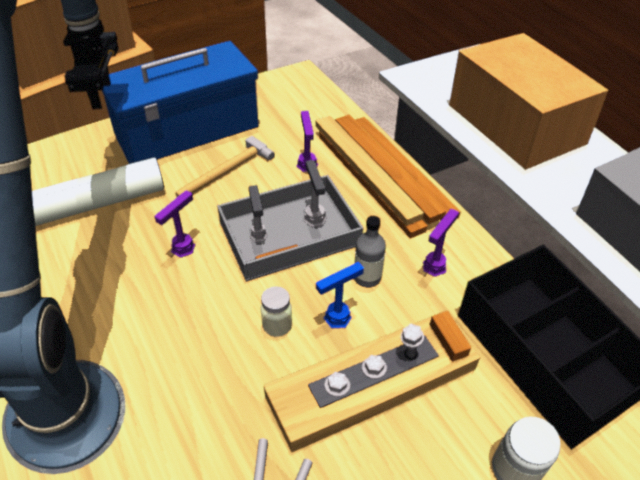

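The scene picture shows these key look-alikes:

| Item | scene px | side px |
|---|---|---|
| steel key A in the crate | (340,295) | (315,195) |
| steel key B in the crate | (388,278) | (257,215) |
| blue key | (298,235) | (338,295) |
| purple keys | (215,275), (452,262), (374,370) | not used |

A looks like the larger key. The loose screw has its head at scene (244,200), side (412,337). I'll check both in one close crop.

```bash
python3 - <<'E'
from h import *
s=cv2.imread("pics/scene0.png");d=cv2.imread("pics/side0.png")
def crop(i,x,y,w,h): return cv2.resize(i[y:y+h,x:x+w],(400,300),interpolation=cv2.INTER_CUBIC)
a=np.vstack([np.hstack([crop(s,290,240,144,108),crop(d,215,145,160,120)]),np.hstack([crop(s,200,180,120,90),crop(d,300,310,160,120)])])
cv2.imwrite("pics/c1.png",a)
E
```

```text
(no output)
```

View pics/c1.png

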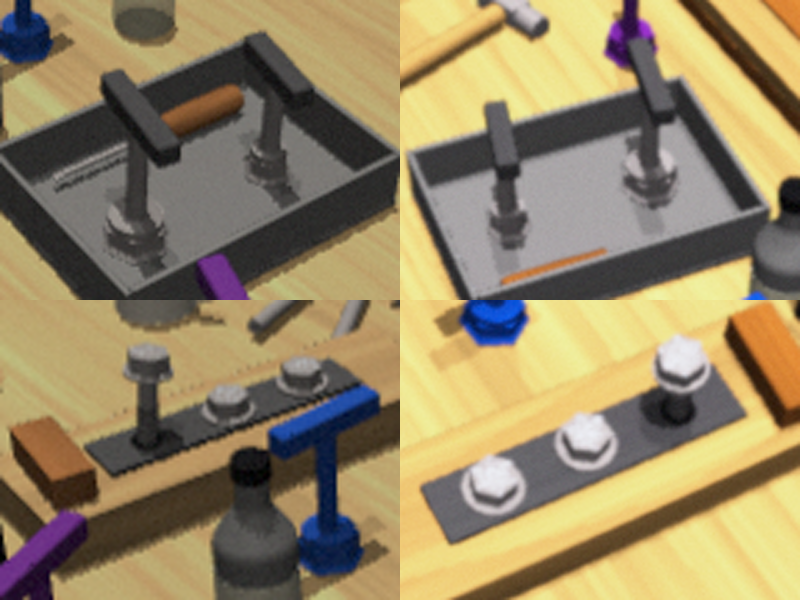

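A is the larger key: it has the thick socket and longer bar, and stands nearer the bottle. The loose screw is the one at the strap's offcut end. Next I'll triangulate.

```bash
cat > sol.py <<'E'
from h import *
S=bot.camera_model("scene");D=bot.camera_model("side")
c1=lambda x,y:(290+x*.36,240+y*.36)
c2=lambda x,y:(215+(x-400)*.4,145+y*.4)
c3=lambda x,y:(200+x*.3,180+(y-300)*.3)
c4=lambda x,y:(300+(x-400)*.4,310+(y-300)*.4)
E
python3 - <<'E'
from sol import *
p=lambda n,v:print(n,np.round(v,1).tolist())
p("bar",tri([(S,c1(141,112)),(D,c2(650,78))]))
p("bar S@141",onz(S,c1(141,112),141));p("bar D",onz(D,c2(650,78),141))
p("barends S",[onz(S,c1(113,74),141),onz(S,c1(170,155),141)]);p("barends D",[onz(D,c2(637,43),141),onz(D,c2(662,115),141)])
p("small",[onz(S,c1(278,67),124),onz(D,c2(503,135),124)])
p("head",tri([(S,c3(149,350)),(D,c4(683,357))]))
p("s2",[onz(S,c3(229,396),69),onz(D,c4(587,437),69)])
p("s3",[onz(S,c3(303,368),69),onz(D,c4(495,480),69)])
p("mouth",[onz(S,c3(147,440),51),onz(D,c4(677,410),51)])
p("strapcorners S",[onz(S,c3(88,447),51),onz(S,c3(112,473),51),onz(S,c3(365,385),51)])
p("strapcorners D",[onz(D,c4(424,488),51),onz(D,c4(455,542),51),onz(D,c4(746,410),51)])
p("bottle",[onz(S,(275,230),170),onz(D,(373,223),170)])
p("jar",[onz(S,(342,220),90),onz(D,(276,296),90)])
p("crate rim D",[onz(D,c2(412,153),55),onz(D,c2(681,80),55),onz(D,c2(768,210),55)])
p("blue",[onz(D,(338,318),0),onz(D,(341,279),135)])
E
```

```text
bar [637.0, 211.1, 134.2]
bar S@141 [641.1, 217.9, 141.0]
bar D [634.4, 203.1, 141.0]
barends S [[627.3, 171.2, 141.0], [656.9, 265.7, 141.0]]
barends D [[646.9, 248.8, 141.0], [620.7, 157.8, 141.0]]
small [[509.3, 230.0, 124.0], [502.6, 215.6, 124.0]]
head [591.0, -217.2, 129.3]
s2 [[527.1, -202.9, 69.0], [525.3, -210.4, 69.0]]
s3 [[452.9, -200.3, 69.0], [451.9, -208.7, 69.0]]
mouth [[601.3, -214.2, 51.0], [601.7, -214.6, 51.0]]
strapcorners S [[643.3, -235.7, 51.0], [648.5, -191.1, 51.0], [411.4, -168.5, 51.0]]
strapcorners D [[411.5, -181.7, 51.0], [409.8, -228.5, 51.0], [645.6, -239.5, 51.0]]
bottle [[660.0, 21.4, 170.0], [649.3, 4.0, 170.0]]
jar [[433.8, -7.0, 90.0], [436.2, -6.5, 90.0]]
crate rim D [[449.6, 302.6, 55.0], [706.9, 273.7, 55.0], [688.6, 92.1, 55.0]]
blue [[547.3, -50.4, 0.0], [542.4, -60.4, 135.0]]
```

Request:
step_arm:
  targets:
    - [-0.5, -0.2, -4, 0, 0]
    - [-0.5, -0.2, -4, 0, 0]
    - [-4.6, -1.95, 0, 0, 0]
    - [-4.6, -1.95, 0, 0, 0]
    - [-4.6, -1.95, 0, 0, 0]
    - [-4.6, -1.95, 0, 0, 0]
    - [-4.6, -1.95, 0, 0, 0]
    - [-4.6, -1.95, 0, 0, 0]

```text
time: 0.95
tool_pos: [501.9, 369.2, 302.4]
orientation: [0.226, 0.974, -0.0, -0.0]
force: [0.5, 1.3, 0.2]
grip_width: 87.2
grasp_force: 0.0
```

Request:
step_arm:
  targets:
    - [-4.6, -1.95, 0, 0, 0]
    - [-4.6, -1.95, 0, 0, 0]
    - [-4.6, -1.95, 0, 0, 0]
    - [-4.6, -1.95, 0, 0, 0]
    - [-1.0, -0.5, 0, 0, 0]
    - [0, 0, 0, 0.15, 0]
    - [0, 0, 0, 0.15, 0]
    - [0, 0, 0, 0.15, 0]

```text
time: 1.75
tool_pos: [638.1, 211.4, 302.0]
orientation: [0.441, 0.898, -0.0, -0.001]
force: [-0.7, 0.1, 0.7]
grip_width: 86.9
grasp_force: 0.0
```

Request:
step_arm:
  targets:
    - [0, 0, 0, 0.15, 0]
    - [0, 0, 0, 0.15, 0]
    - [0, 0, 0, 0.15, 0]
    - [0, 0, 0, 0.15, 0]
    - [0, 0, 0, 0.15, 0]
    - [0, 0, 0, 0.15, 0]
    - [0, 0, 0, 0.05, 0]
    - [0, 0, 0, 0, 0]

```text
time: 2.55
tool_pos: [637.9, 211.8, 302.1]
orientation: [0.8, 0.6, -0.0, -0.0]
force: [0.4, -0.0, -0.1]
grip_width: 86.8
grasp_force: 0.0
```

```bash
cat >> h.py <<'E'
from scipy.spatial.transform import Rotation as Ro
def st():
    s=bot.state();R=Ro.from_quat(s["orientation"]).as_matrix()
    print("t%.2f"%s["time"],s["tool_pos"].round(1),"yaw_y %.1f"%np.degrees(np.arctan2(R[1,1],R[0,1])),"tilt",R[:2,2].round(4),"q",s["joint_pos"].round(2),"F",s["force"].round(1),"M",s["ft_torque"].round(2),"w %.1f g %.1f"%(s["grip_width"],s["grasp_force"]))
    return s,R
E
python3 - <<'E'
from h import *
st();save("wrist","pics/w1.png");m=bot.camera_model("wrist")
np.save("w1.npy",np.array(m["world_to_cam"]));print(m["mtx"],m["D"],np.linalg.inv(m["world_to_cam"]).round(2).tolist())
E
```

```text
t2.55 [637.9 211.8 302.1] yaw_y -16.3 tilt [-0.001 -0.   ] q [-0.67  0.43  0.42  1.46 -0.18  1.3  -0.52] F [ 0.4 -0.  -0.1] M [-0.07  0.03 -0.03] w 86.8 g 0.0
[[345.24942677   0.         318.56896486]
 [  0.         345.24942677 236.88404001]
 [  0.           0.           1.        ]] [-0.05918142  0.          0.          0.          0.        ] [[0.96, 0.27, 0.07, 657.23], [-0.28, 0.93, 0.25, 281.82], [-0.0, -0.26, 0.96, 464.71], [0.0, 0.0, 0.0, 1.0]]
```

View pics/w1.png

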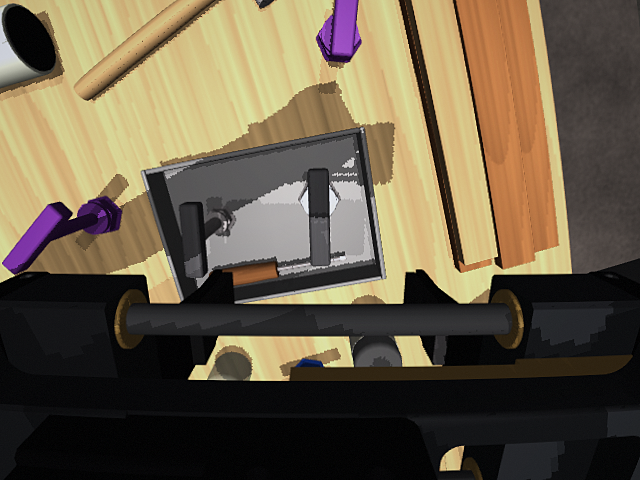

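```bash
python3 - <<'E'
from h import *
m=bot.camera_model("wrist")
for px in [(318.5,170),(319.5,265),(319,217)]: print(onz(m,px,141).round(1))
im=cv2.imread("pics/w1.png")[145:285,260:380]; cv2.imwrite("pics/w1c.png",cv2.resize(im,None,fx=4,fy=4,interpolation=cv2.INTER_CUBIC))
E
```

```text
[650.2 258.2 141. ]
[625.  168.5 141. ]
[638.2 215.5 141. ]
```

View pics/w1c.png

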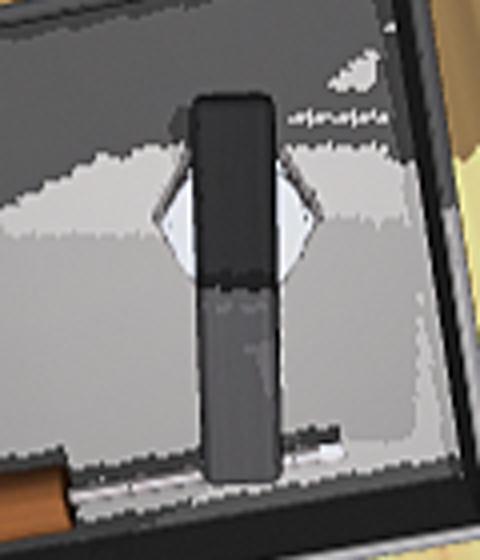

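The crop shows the larger key's bar running from px (318,169) to (320,265.5). Its centre works out at (638, 213.7) mm, square to the gripper.

Request:
step_arm:
  targets:
    - [0.2, 0, 4, -0.02, 0]
    - [0, 0, 4, 0, 0]
    - [0, 0, 4, 0, 0]
    - [0, 0, 3.5, 0, 0]
    - [0, 0, 2, 0, 0]
    - [0, 0, 1.4, 0, 0]
    - [0, 0, 0, 0, 0.5]
    - [0, 0, 0, 0, 1]

```text
time: 3.4
tool_pos: [639.7, 213.2, 114.4]
orientation: [0.795, 0.607, 0.001, 0.0]
force: [0.9, -0.6, 0.4]
grip_width: 77.7
grasp_force: 0.0
```

Request:
step_arm:
  targets:
    - [0, 0, 0, 0, 1]
    - [0, 0, 0, 0, 1]
    - [0, 0, 0, 0, 1]
    - [0, 0, 0, 0, 1]
    - [0, 0, 0, 0, 1]

```text
time: 3.9
tool_pos: [639.1, 213.0, 113.8]
orientation: [0.795, 0.607, 0.0, -0.0]
force: [0.1, 0.1, 0.2]
grip_width: 39.0
grasp_force: 0.0
```

```bash
python3 -c "
from h import *
st()"
```

```text
t3.90 [639.1 213.  113.8] yaw_y -15.2 tilt [0.0003 0.0003] q [-0.63  0.59  0.36  1.66 -0.25  0.94 -0.45] F [0.1 0.1 0.2] M [-0.08  0.11 -0.  ] w 39.0 g 0.0
```

Request:
step_arm:
  targets:
    - [0, 0, 0, 0, 1]
    - [0, 0, 0, 0, 1]
    - [0, 0, 0, 0, 1]
    - [0, 0, 0, 0, 1]
    - [0, 0, 0, 0, 1]

```text
time: 4.4
tool_pos: [639.0, 213.0, 113.5]
orientation: [0.795, 0.607, -0.0, -0.0]
force: [-0.8, 0.0, 0.5]
grip_width: 19.6
grasp_force: 30.0
```

Request:
step_arm:
  targets:
    - [0, 0, -0.5, 0, 1]
    - [0, 0, -1.5, 0, 1]
    - [0, 0, -3, 0, 1]
    - [0, 0, -4, 0, 1]
    - [0, 0, -4, 0, 1]
    - [0, 0, -4, 0, 1]
    - [0, 0, -3, 0, 1]

```text
time: 5.1
tool_pos: [639.4, 212.6, 317.3]
orientation: [0.795, 0.607, 0.002, 0.0]
force: [1.2, -0.1, -4.5]
grip_width: 19.4
grasp_force: 30.0
```

```bash
python3 - <<'E'
from h import *
st()
E
```

```text
t5.10 [639.4 212.6 317.3] yaw_y -15.3 tilt [0.0031 0.0012] q [-0.67  0.42  0.42  1.43 -0.17  1.32 -0.51] F [ 1.2 -0.1 -4.5] M [-0.01  0.03  0.04] w 19.4 g 30.0
```

Request:
step_arm:
  targets:
    - [-2, 0.75, 0, 0, 1]
    - [-4, 1.5, 0, 0, 1]
    - [-4.4, 1.7, 0, 0, 1]
    - [-4.4, 1.7, 0, 0, 1]
    - [-4.4, 1.7, 0, 0, 1]
    - [-4.4, 1.7, 0, 0, 1]
    - [-4.4, 1.7, 0, 0, 1]
    - [-4.4, 1.7, 0, 0, 1]

```text
time: 5.9
tool_pos: [673.5, -134.2, 314.2]
orientation: [0.795, 0.607, 0.0, -0.0]
force: [1.2, 0.7, -4.7]
grip_width: 19.8
grasp_force: 30.0
```

Request:
step_arm:
  targets:
    - [-4.4, 1.7, 0, 0, 1]
    - [-2, 0.8, 0, 0, 1]
    - [-1.1, 0.4, 0, 0, 1]
    - [0, 0, 0, -0.14, 1]
    - [0, 0, 0, -0.14, 1]
    - [0, 0, 0, -0.14, 1]
    - [0, 0, 0, -0.14, 1]
    - [0, 0, 0, -0.14, 1]

```text
time: 6.7
tool_pos: [682.5, -210.1, 313.7]
orientation: [0.535, 0.845, 0.001, -0.001]
force: [-0.3, 0.4, -4.2]
grip_width: 19.8
grasp_force: 30.0
```

Request:
step_arm:
  targets:
    - [0, 0, 0.6, -0.14, 1]
    - [0, 0, 0.6, -0.14, 1]
    - [0, 0, 0.6, -0.14, 1]
    - [0, 0, 0.6, -0.14, 1]
    - [0, 0, 0.6, -0.14, 1]
    - [0, 0, 0.6, -0.14, 1]
    - [0, 0, 0.6, -0.14, 1]
    - [0, 0, 0.5, -0.14, 1]

```text
time: 7.5
tool_pos: [682.3, -210.2, 266.4]
orientation: [0.004, 1.0, 0.001, -0.0]
force: [-0.2, 1.0, -5.2]
grip_width: 19.3
grasp_force: 30.0
```

```bash
python3 - <<'E'
from h import *
st();im=save("wrist","pics/w2.png")
m=bot.camera_model("wrist");import pickle;pickle.dump(m,open("w2.pkl","wb"))
print(proj(m,[600,-211,51]),proj(m,[591,-217,129]))
E
```

```text
t7.50 [ 682.3 -210.2  266.4] yaw_y 89.5 tilt [-0.0008  0.0013] q [ 0.17  0.51  0.11  1.38 -0.06  1.26  1.85] F [-0.2  1.  -5.2] M [0.04 0.04 0.03] w 19.3 g 30.0
[316.39334614 134.5077747 ] [308.64553729 121.0685252 ]
```

View pics/w2.png

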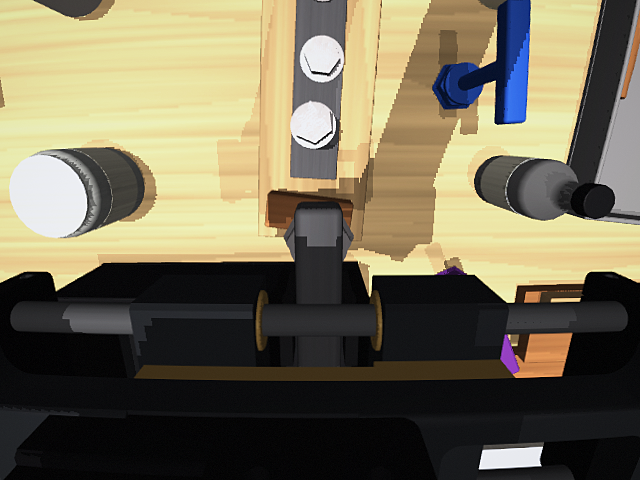

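```bash
python3 - <<'E'
from h import *
im=cv2.imread("pics/w2.png")[90:165,270:360]
im=cv2.convertScaleAbs(im,alpha=0.75);g=np.clip((im.astype(float)/191)**3*255,0,255).astype('uint8')
cv2.imwrite("pics/w2c.png",cv2.resize(g,None,fx=8,fy=8,interpolation=cv2.INTER_CUBIC))
E
```

```text
(no output)
```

View pics/w2c.png

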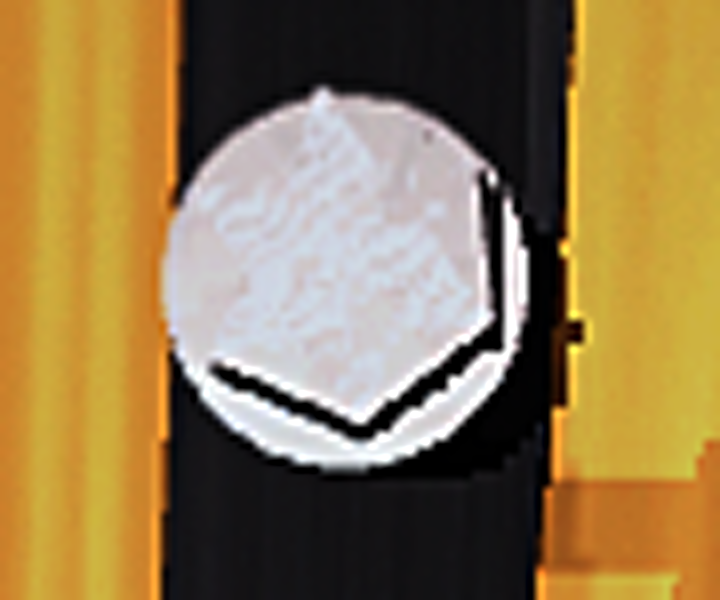

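```bash
python3 - <<'E'
from h import *
import pickle;m=pickle.load(open("w2.pkl","rb"))
f=lambda x,y:onz(m,(270+x/8,90+y/8),128.3)
V=np.array([f(*v) for v in [(320,88),(483,170),(494,318),(360,420),(208,360),(187,190)]]);c=V.mean(0)
print(c,[ (np.linalg.norm(v-c).round(1),np.degrees(np.arctan2(*(v-c)[1::-1])).round(1)) for v in V])
g=lambda x,y:onz(m,(x,y),51)
# strap edges rows & end; other head px
print([g(*p).round(1) for p in [(290.5,178),(336.5,179.5),(302,0),(348,0)]], onz(m,(321.5,57),69))
E
python3 - <<'E'
from sol import *
E
```

```text
[ 591.97731471 -213.62285476  128.3       ] [(np.float64(17.0), np.float64(-172.9)), (np.float64(17.0), np.float64(120.8)), (np.float64(16.9), np.float64(69.0)), (np.float64(16.4), np.float64(6.0)), (np.float64(17.4), np.float64(-54.4)), (np.float64(17.4), np.float64(-113.5))]
[array([ 645.4, -239.4,   51. ]), array([ 647.3, -189.5,   51. ]), array([ 471.4, -224.1,   51. ]), array([ 471.6, -179.1,   51. ])] [ 528.20582297 -205.4835487    69.        ]
```

Request:
step_arm:
  targets:
    - [2, -0.12, 0, 0.1, 1]
    - [0, 0, 0, -0.1, 1]
    - [3.5, -0.15, 0, 0, 1]
    - [3.53, -0.15, 0, 0, 1]
    - [0, 0, 0, 0.15, 1]
    - [0, 0, 0, 0.15, 1]
    - [0, 0, 0, 0.15, 1]
    - [0, 0, 0, 0.15, 1]

```text
time: 8.35
tool_pos: [592.1, -213.5, 267.2]
orientation: [0.307, 0.952, 0.001, 0.0]
force: [-0.6, -0.9, -3.9]
grip_width: 19.6
grasp_force: 30.0
```

Request:
step_arm:
  targets:
    - [0, 0, 0, 0.15, 1]
    - [0, 0, 0, 0.15, 1]
    - [0, 0, 0, 0.15, 1]
    - [0, 0, 0, 0.15, 1]
    - [0, 0, 0, 0.15, 1]
    - [0, 0, 0, 0.11, 1]
    - [0, 0, 0, 0, 1]
    - [0, 0, 0, 0, 1]

```text
time: 9.15
tool_pos: [592.2, -213.9, 266.9]
orientation: [0.672, 0.74, 0.0, -0.0]
force: [0.2, -0.1, -4.9]
grip_width: 19.8
grasp_force: 30.0
```

```bash
python3 - <<'E'
from h import *
st()
E
```

```text
t9.15 [ 592.2 -213.9  266.9] yaw_y 5.5 tilt [0.0003 0.0006] q [-0.01  0.37  0.4   1.61 -0.15  1.19  0.51] F [ 0.2 -0.1 -4.9] M [-0.08  0.01 -0.05] w 19.8 g 30.0
```

Request:
step_arm:
  targets:
    - [0, 0, 1.5, 0, 1]
    - [0, 0, 1.1, 0, 1]
    - [0, 0, 0.4, 0, 1]
    - [0, 0, 0.4, 0, 1]

```text
time: 9.55
tool_pos: [591.7, -215.0, 231.4]
orientation: [0.673, 0.74, -0.0, -0.001]
force: [0.2, 0.4, -3.3]
grip_width: 19.7
grasp_force: 30.0
```

Request:
step_arm:
  targets:
    - [0, 0, 0.2, 0, 1]
    - [0, 0, 0, 0, 1]

```text
time: 9.75
tool_pos: [592.0, -214.9, 230.3]
orientation: [0.673, 0.74, 0.0, -0.0]
force: [0.2, 0.4, -4.1]
grip_width: 19.8
grasp_force: 30.0
```

```bash
python3 - <<'E'
from h import *
st()
E
```

```text
t9.75 [ 592.  -214.9  230.3] yaw_y 5.4 tilt [-0.0002  0.0003] q [-0.    0.4   0.39  1.66 -0.17  1.12  0.52] F [ 0.2  0.4 -4.1] M [-0.02  0.04  0.03] w 19.8 g 30.0
```

Request:
step_arm:
  targets:
    - [0.1, 0, 0.2, 0, 1]
    - [0, 0, 0.2, 0, 1]
    - [0, 0, 0, 0, 1]

```text
time: 10.05
tool_pos: [591.7, -214.0, 226.3]
orientation: [0.673, 0.74, -0.0, -0.0]
force: [0.1, -0.4, -5.1]
grip_width: 19.6
grasp_force: 30.0
```

Request:
step_arm:
  targets:
    - [0, 0, 0.2, 0, 1]
    - [0, 0, 0.2, 0, 1]
    - [0, 0, 0, 0, 1]

```text
time: 10.35
tool_pos: [591.7, -214.0, 222.1]
orientation: [0.673, 0.74, -0.0, -0.0]
force: [0.7, 0.1, -4.7]
grip_width: 19.4
grasp_force: 30.0
```

```bash
python3 - <<'E'
from h import *
st()
E
```

```text
t10.35 [ 591.7 -214.   222.1] yaw_y 5.4 tilt [-0.0006  0.0002] q [-0.    0.41  0.39  1.67 -0.17  1.1   0.53] F [ 0.7  0.1 -4.7] M [-0.02  0.06 -0.01] w 19.4 g 30.0
```

Request:
step_arm:
  targets:
    - [0.02, 0.2, 0, 0, 1]
    - [0.02, 0.2, 0, 0, 1]
    - [0, 0, 0, 0, 1]

```text
time: 10.65
tool_pos: [594.9, -213.4, 222.2]
orientation: [0.673, 0.74, -0.001, -0.001]
force: [-3.8, 0.2, -4.1]
grip_width: 19.8
grasp_force: 30.1
```

Request:
step_arm:
  targets:
    - [0.03, 0.2, 0, 0, 1]
    - [0.03, 0.2, 0, 0, 1]
    - [0.03, 0.2, 0, 0, 1]
    - [0, 0, 0, 0, 1]

```text
time: 11.05
tool_pos: [602.3, -211.9, 222.7]
orientation: [0.673, 0.74, 0.0, 0.0]
force: [-3.5, -0.9, -3.3]
grip_width: 20.0
grasp_force: 30.1
```

```bash
python3 - <<'E'
from h import *
st()
E
```

```text
t11.05 [ 602.3 -211.9  222.7] yaw_y 5.4 tilt [ 0.0009 -0.0004] q [-0.01  0.42  0.39  1.65 -0.17  1.11  0.52] F [-3.5 -0.9 -3.3] M [-0.24  0.88  0.04] w 20.0 g 30.1
```

Request:
step_arm:
  targets:
    - [0, 0.05, 0.2, 0, 1]
    - [0, 0, 0.15, 0, 1]
    - [0, 0, 0.1, 0, 1]
    - [0, 0, 0, 0, 1]

```text
time: 11.45
tool_pos: [602.4, -211.7, 217.7]
orientation: [0.673, 0.74, 0.0, 0.0]
force: [-1.5, -1.2, -4.5]
grip_width: 19.6
grasp_force: 30.0
```

```bash
python3 - <<'E'
from h import *
st()
E
```

```text
t11.45 [ 602.4 -211.7  217.7] yaw_y 5.4 tilt [ 0.0004 -0.    ] q [-0.01  0.43  0.38  1.65 -0.17  1.1   0.52] F [-1.5 -1.2 -4.5] M [-0.4   0.63  0.03] w 19.6 g 30.0
```

Request:
step_arm:
  targets:
    - [0, 0, 0.1, 0, 1]
    - [0, 0, 0.1, 0, 1]
    - [0, 0, 0.05, 0, 1]
    - [0, 0, 0, 0, 1]

```text
time: 11.85
tool_pos: [603.0, -212.0, 216.8]
orientation: [0.673, 0.74, 0.001, 0.001]
force: [-3.2, -0.0, 4.3]
grip_width: 19.9
grasp_force: 30.0
```

```bash
python3 - <<'E'
from h import *
st();S=bot.camera_model("scene");D=bot.camera_model("side")
a=save("scene","pics/s2.png");b=save("side","pics/d2.png")
def crop(f,x,y,w,h,s): return cv2.resize(cv2.imread(f)[y:y+h,x:x+w],None,fx=s,fy=s,interpolation=cv2.INTER_CUBIC)
cv2.imwrite("pics/c2.png",np.hstack([crop("pics/s2.png",190,110,100,150,4),crop("pics/d2.png",360,240,100,150,4)]))
for z in (51,109,234): print(proj(S,[602,-211.8,z]),proj(D,[602,-211.8,z]))
E
```

```text
t11.85 [ 603.  -212.   216.8] yaw_y 5.4 tilt [ 0.0027 -0.0003] q [-0.01  0.43  0.38  1.65 -0.18  1.09  0.52] F [-3.2 -0.   4.3] M [-0.16  0.7   0.03] w 19.9 g 30.0
[244.34457319 222.45762227] [410.05685561 352.78769487]
[242.35583615 203.84798794] [414.20218214 334.62666723]
[237.67381679 160.22896864] [424.28244006 289.76730135]
```

View pics/c2.png

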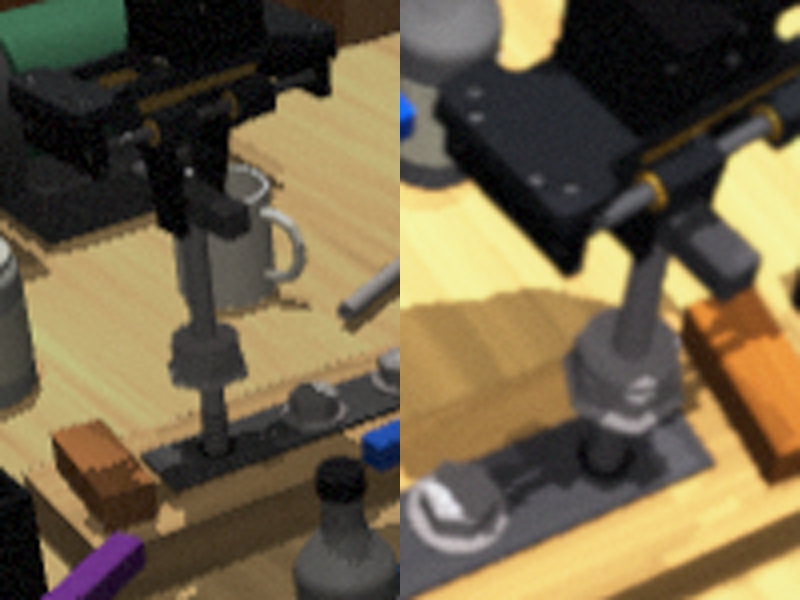

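Request:
step_arm:
  targets:
    - [0, 0, -0.3, 0, 1]
    - [0, 0, -0.7, 0, 1]
    - [0, 0, -1, 0, 1]
    - [0, 0, -1, 0, 1]
    - [0, -0.08, -0.5, 0, 1]
    - [0, 0, 0, -0.14, 1]
    - [0, 0, 0, -0.14, 1]
    - [0, 0, 0, -0.14, 1]

```text
time: 12.75
tool_pos: [601.4, -211.7, 250.9]
orientation: [0.502, 0.865, 0.0, 0.0]
force: [0.5, 0.0, -4.7]
grip_width: 19.8
grasp_force: 30.0
```

Request:
step_arm:
  targets:
    - [0, 0, 0, -0.14, 1]
    - [0, 0, 0, -0.14, 1]
    - [0, 0, 0, -0.14, 1]
    - [0, 0, 0, -0.14, 1]
    - [0, 0, 0, -0.07, 1]
    - [0, 0, 0, 0, 1]
    - [0, 0, 0, 0, 1]

```text
time: 13.45
tool_pos: [601.3, -212.0, 250.7]
orientation: [0.213, 0.977, 0.0, 0.0]
force: [-0.5, -0.2, -4.8]
grip_width: 19.3
grasp_force: 30.0
```

```bash
python3 - <<'E'
from h import *
st()
save("scene","pics/s3.png");save("side","pics/d3.png")
S=bot.camera_model("scene");D=bot.camera_model("side")
def crop(f,x,y,w,h,s): return cv2.resize(cv2.imread(f)[y:y+h,x:x+w],None,fx=s,fy=s,interpolation=cv2.INTER_CUBIC)
cv2.imwrite("pics/c3.png",np.hstack([crop("pics/s3.png",205,170,80,80,5),crop("pics/d3.png",375,295,80,80,5)]))
for z in (51,113,129): print((proj(S,[602,-211.8,z])-[205,170])*5,(proj(D,[602,-211.8,z])-[375,295])*5+[400,0])
E
```

```text
t13.45 [ 601.3 -212.   250.7] yaw_y 65.4 tilt [0.0002 0.0001] q [ 0.14  0.39  0.18  1.6  -0.07  1.16  1.48] F [-0.5 -0.2 -4.8] M [ 0.   -0.01 -0.03] w 19.3 g 30.0
[196.72286597 262.28811133] [575.28427807 288.93847433]
[186.07323772 162.64343484] [597.49824525 191.58540251]
[183.22242156 136.01728587] [603.52566649 165.00611218]
```

View pics/c3.png

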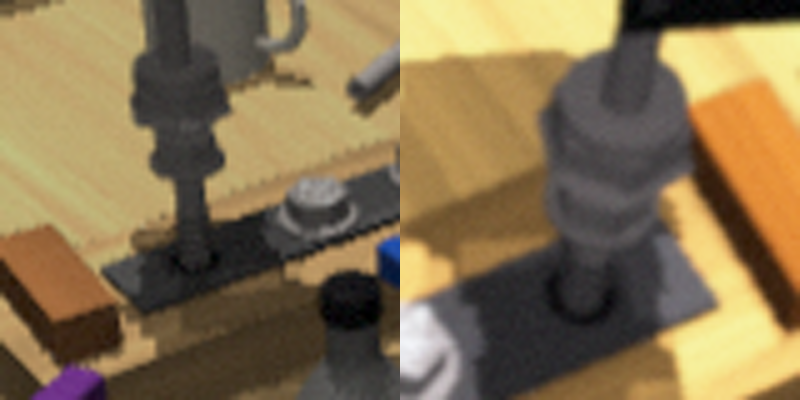

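Request:
step_arm:
  targets:
    - [-0.05, 0.02, 0.9, 0, 1]
    - [0, 0, 0.8, 0, 1]
    - [0, 0, 0.5, 0, 1]
    - [0, 0, 0.4, 0, 1]
    - [0, 0, 0, 0, 1]

```text
time: 14.05
tool_pos: [601.5, -211.7, 223.4]
orientation: [0.212, 0.977, 0.0, -0.001]
force: [-0.7, 0.2, -5.0]
grip_width: 19.4
grasp_force: 30.0
```

Request:
step_arm:
  targets:
    - [0, 0, 0.3, 0, 1]
    - [0, 0, 0.25, 0, 1]
    - [0, 0, 0.1, 0, 1]
    - [0, 0, 0.1, 0, 1]
    - [0, 0, 0, 0, 1]

```text
time: 14.55
tool_pos: [601.9, -211.9, 217.0]
orientation: [0.212, 0.977, 0.0, 0.0]
force: [0.1, -0.2, -4.3]
grip_width: 19.9
grasp_force: 30.0
```

```bash
python3 - <<'E'
from h import *
st()
E
```

```text
t14.55 [ 601.9 -211.9  217. ] yaw_y 65.5 tilt [0. 0.] q [ 0.15  0.41  0.17  1.64 -0.08  1.09  1.48] F [ 0.1 -0.2 -4.3] M [-0.12  0.07  0.04] w 19.9 g 30.0
```

Request:
step_arm:
  targets:
    - [0, 0, 0.07, 0, 1]
    - [0, 0, 0, 0.08, 1]
    - [0, 0, 0, 0.12, 1]
    - [0, 0, 0.01, 0.12, 1]
    - [0, 0, 0.02, 0.12, 1]
    - [0, 0, 0.02, 0.12, 1]
    - [0, 0, 0, 0, 1]

```text
time: 15.25
tool_pos: [601.8, -212.2, 216.4]
orientation: [0.474, 0.881, -0.0, 0.0]
force: [-1.9, -1.0, -2.3]
grip_width: 19.7
grasp_force: 30.0
```

```bash
python3 - <<'E'
from h import *
st()
E
```

```text
t15.25 [ 601.8 -212.2  216.4] yaw_y 33.5 tilt [ 0.0001 -0.0008] q [ 0.06  0.42  0.29  1.65 -0.13  1.09  0.97] F [-1.9 -1.  -2.3] M [-0.17  0.5  -0.05] w 19.7 g 30.0
```

Request:
step_arm:
  targets:
    - [0, 0, 0.02, 0.12, 1]
    - [0, 0, 0.02, 0.12, 1]
    - [0, 0, 0.02, 0.12, 1]
    - [0, 0, 0.02, 0.12, 1]
    - [0, 0, 0.02, 0.12, 1]
    - [0, 0, 0.02, 0.12, 1]

```text
time: 15.85
tool_pos: [602.4, -212.2, 215.5]
orientation: [0.754, 0.657, 0.0, 0.001]
force: [-0.6, -0.4, -1.6]
grip_width: 19.9
grasp_force: 30.0
```

```bash
python3 - <<'E'
from h import *
st()
E
```

```text
t15.85 [ 602.4 -212.2  215.5] yaw_y -7.9 tilt [ 0.0015 -0.0006] q [-0.05  0.44  0.45  1.66 -0.21  1.1   0.32] F [-0.6 -0.4 -1.6] M [-0.24  0.29  0.22] w 19.9 g 30.0
```

Request:
step_arm:
  targets:
    - [0, 0, 0.015, 0.12, 1]
    - [0, 0, 0.015, 0.12, 1]
    - [0, 0, 0.015, 0.12, 1]
    - [0, 0, 0.015, 0.12, 1]
    - [0, 0, 0.015, 0.12, 1]
    - [0, 0, 0.015, 0.12, 1]
    - [0, 0, 0.015, 0.12, 1]

```text
time: 16.55
tool_pos: [602.9, -212.5, 214.4]
orientation: [0.956, 0.293, 0.001, 0.001]
force: [0.3, -1.7, -1.5]
grip_width: 19.9
grasp_force: 30.0
```

Request:
step_arm:
  targets:
    - [0, 0, 0.015, 0.12, 1]
    - [0, 0, 0.015, 0.12, 1]
    - [0, 0, 0.015, 0.12, 1]
    - [0, 0, 0.015, 0.12, 1]
    - [0, 0, 0.015, 0.12, 1]
    - [0, 0, 0.015, 0.12, 1]
    - [0, 0, 0.015, 0.12, 1]

```text
time: 17.25
tool_pos: [602.7, -213.0, 213.4]
orientation: [0.992, -0.123, 0.001, 0.001]
force: [-0.2, -1.9, -2.0]
grip_width: 19.9
grasp_force: 30.0
```

```bash
python3 - <<'E'
from h import *
st()
E
```

```text
t17.25 [ 602.7 -213.   213.4] yaw_y -104.1 tilt [ 0.0023 -0.0024] q [-0.31  0.53  0.86  1.67 -0.43  1.14 -1.16] F [-0.2 -1.9 -2. ] M [-0.67  0.25  0.2 ] w 19.9 g 30.0
```

Request:
step_arm:
  targets:
    - [-0.05, -0.03, 0.015, 0.12, 1]
    - [-0.05, -0.03, 0.015, 0.12, 1]
    - [0, 0, 0.015, 0.12, 1]
    - [0, 0, 0.015, 0.12, 1]
    - [0, 0, 0.015, 0.12, 1]
    - [0, 0, 0.015, 0.12, 1]
    - [0, 0, 0.015, 0.08, 1]

```text
time: 17.95
tool_pos: [601.8, -212.6, 212.3]
orientation: [0.867, -0.499, 0.002, 0.001]
force: [-0.8, -3.4, -0.8]
grip_width: 19.7
grasp_force: 30.0
```

```bash
python3 - <<'E'
from h import *
st()
S=bot.camera_model("scene");D=bot.camera_model("side")
save("scene","pics/s4.png");save("side","pics/d4.png")
def crop(f,x,y,w,h,s): return cv2.resize(cv2.imread(f)[y:y+h,x:x+w],None,fx=s,fy=s,interpolation=cv2.INTER_CUBIC)
cv2.imwrite("pics/c4.png",np.hstack([crop("pics/s4.png",190,110,100,150,4),crop("pics/d4.png",360,240,100,150,4)]))
E
```

```text
t17.95 [ 601.8 -212.6  212.3] yaw_y -149.9 tilt [ 0.0019 -0.0034] q [-0.42  0.61  1.06  1.68 -0.57  1.19 -1.83] F [-0.8 -3.4 -0.8] M [-0.82  0.28  0.29] w 19.7 g 30.0
```

View pics/c4.png

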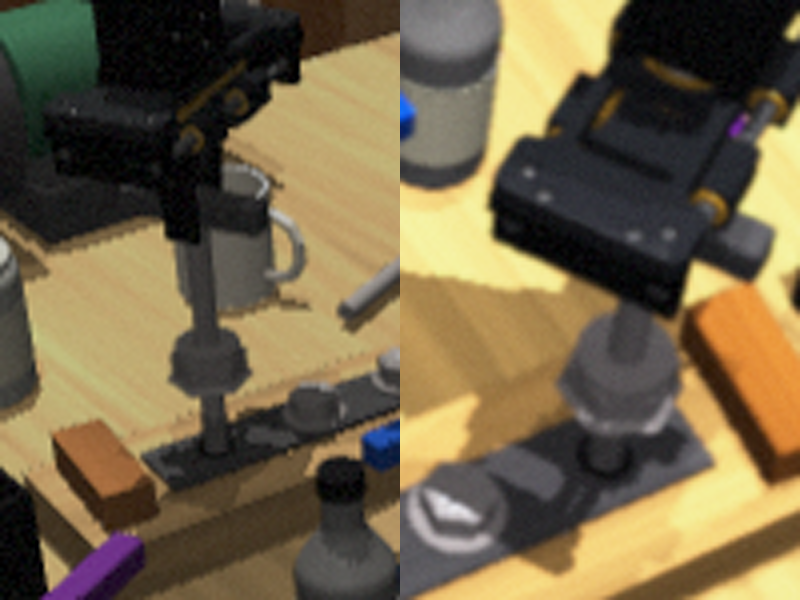

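Request:
step_arm:
  targets:
    - [0, 0, 0, -0.1, 1]
    - [0, 0, -0.3, 0, 1]
    - [0, 0, -1, 0, 1]
    - [0, 0, -1, 0, 1]
    - [0, 0, -1.5, 0, 1]
    - [0, 0, -3, 0, 1]
    - [0, 0, -4, 0, 1]
    - [0, 0, 0, -0.1, 1]

```text
time: 18.85
tool_pos: [603.3, -212.9, 326.4]
orientation: [0.913, -0.409, 0.005, -0.0]
force: [-0.2, -0.4, -5.6]
grip_width: 19.6
grasp_force: 30.0
```

Request:
step_arm:
  targets:
    - [0, 0, 0, -0.14, 1]
    - [0, 0, 0, -0.14, 1]
    - [0, 0, 0, -0.14, 1]
    - [0, 0, 0, -0.14, 1]
    - [0, 0, 0, -0.14, 1]
    - [0, 0, 0, -0.14, 1]
    - [0, 0, 0, -0.14, 1]
    - [0, 0, 0, -0.14, 1]

```text
time: 19.65
tool_pos: [600.9, -210.7, 320.6]
orientation: [0.99, 0.14, 0.0, -0.0]
force: [-1.1, 1.0, -5.1]
grip_width: 19.6
grasp_force: 30.0
```

Request:
step_arm:
  targets:
    - [0, 0, 0, -0.14, 1]
    - [0, 0, 0, -0.14, 1]
    - [0, 0, 0, -0.14, 1]
    - [0, 0, 0, -0.14, 1]
    - [0, 0, 0, -0.14, 1]
    - [0, 0, 0, -0.14, 1]
    - [0, 0, 0, -0.14, 1]
    - [0, 0, 0, -0.05, 1]

```text
time: 20.45
tool_pos: [600.7, -211.0, 320.6]
orientation: [0.794, 0.608, 0.0, -0.0]
force: [-0.5, 0.3, -5.1]
grip_width: 19.5
grasp_force: 30.0
```

```bash
python3 - <<'E'
from h import *
s,R=st(); print(R.T@(np.array([639,213.2,317])-s["tool_pos"])/10)
E
```

```text
t20.45 [ 600.7 -211.   320.6] yaw_y -15.1 tilt [0.     0.0007] q [-0.13  0.37  0.57  1.52 -0.2   1.31  0.19] F [-0.5  0.3 -5.1] M [-0.08  0.02  0.03] w 19.5 g 30.0
[41.95188778 -7.33966629  0.39291231]
```

Request:
step_arm:
  targets:
    - [2, -0.35, 0, 0, 1]
    - [4.5, -0.79, 0, 0, 1]
    - [4.5, -0.79, 0, 0, 1]
    - [4.5, -0.79, 0, 0, 1]
    - [4.5, -0.79, 0, 0, 1]
    - [4.5, -0.79, 0, 0, 1]
    - [4.5, -0.79, 0, 0, 1]
    - [4.5, -0.79, 0, 0, 1]

```text
time: 21.25
tool_pos: [632.1, 129.3, 320.7]
orientation: [0.795, 0.607, 0.0, -0.0]
force: [0.5, 0.3, -4.3]
grip_width: 19.5
grasp_force: 30.0
```

Request:
step_arm:
  targets:
    - [4.5, -0.79, 0, 0, 1]
    - [2.5, -0.4, 0, 0, 1]
    - [1.45, -0.25, 0, 0, 1]
    - [0, 0, 0, 0, 1]
    - [0, 0, 0, 0, 1]

```text
time: 21.75
tool_pos: [640.9, 210.4, 319.9]
orientation: [0.795, 0.606, -0.001, 0.001]
force: [0.9, -0.7, -5.1]
grip_width: 19.9
grasp_force: 30.0
```

```bash
python3 - <<'E'
from h import *
s,R=st(); print(R.T@(np.array([639,213.2,113.5])-s["tool_pos"])/10)
E
```

```text
t21.75 [640.9 210.4 319.9] yaw_y -15.4 tilt [-0.     -0.0021] q [-0.67  0.43  0.44  1.42 -0.18  1.33 -0.5 ] F [ 0.9 -0.7 -5.1] M [-0.23  0.06  0.  ] w 19.9 g 30.0
[ 0.2597183  -0.27198259 20.6344769 ]
```

Request:
step_arm:
  targets:
    - [0.26, -0.27, 3, 0, 1]
    - [0, 0, 4.5, 0, 1]
    - [0, 0, 4.5, 0, 1]
    - [0, 0, 4, 0, 1]
    - [0, 0, 2.5, 0, 1]
    - [0, 0, 1, 0, 1]
    - [0, 0, 0.4, 0, 1]
    - [0, 0, 0, 0, 1]

```text
time: 22.55
tool_pos: [640.0, 215.1, 121.8]
orientation: [0.795, 0.606, 0.001, 0.001]
force: [0.4, 0.7, -4.3]
grip_width: 19.5
grasp_force: 30.0
```

```bash
python3 - <<'E'
from h import *
st()
E
```

```text
t22.55 [640.  215.1 121.8] yaw_y -15.3 tilt [0.002  0.0003] q [-0.65  0.58  0.38  1.65 -0.25  0.96 -0.45] F [ 0.4  0.7 -4.3] M [-0.02  0.05  0.03] w 19.5 g 30.0
```

Request:
step_arm:
  targets:
    - [0, 0, 0.4, 0, 1]
    - [0, 0, 0.2, 0, 1]
    - [0, 0, 0.1, 0, 1]
    - [0, 0, 0, 0, 1]

```text
time: 22.95
tool_pos: [639.0, 216.4, 113.8]
orientation: [0.795, 0.607, 0.0, 0.0]
force: [-0.4, -0.4, -4.2]
grip_width: 19.5
grasp_force: 30.0
```

Request:
step_arm:
  targets:
    - [0, 0, 0.07, 0, 1]
    - [0, 0, 0, 0, 1]

```text
time: 23.15
tool_pos: [639.2, 216.6, 113.7]
orientation: [0.795, 0.607, 0.001, -0.0]
force: [-0.9, 0.7, -0.2]
grip_width: 19.8
grasp_force: 30.0
```

```bash
python3 - <<'E'
from h import *
st()
E
```

```text
t23.15 [639.2 216.6 113.7] yaw_y -15.2 tilt [0.0009 0.0008] q [-0.65  0.59  0.38  1.66 -0.26  0.94 -0.44] F [-0.9  0.7 -0.2] M [-0.01  0.33  0.  ] w 19.8 g 30.0
```

Floor contact is made: the weight is off the wrist at the original height. Next I'll open the gripper and rise.

Request:
step_arm:
  targets:
    - [0, 0, 0.03, 0, 0.9]
    - [0, 0, 0, 0, 0.75]
    - [0, 0, 0, 0, 0.6]
    - [0, 0, 0, 0, 0.4]
    - [0, 0, 0, 0, 0.2]
    - [0, 0, 0, 0, 0]
    - [0, 0, 0, 0, 0]
    - [0, 0, 0, 0, 0]

```text
time: 23.95
tool_pos: [638.9, 216.2, 112.4]
orientation: [0.795, 0.607, 0.0, -0.0]
force: [0.8, 0.3, -0.2]
grip_width: 61.8
grasp_force: 0.0
```

Request:
step_arm:
  targets:
    - [0, 0, 0, 0, 0]
    - [0, 0, 0, 0, 0]
    - [0, 0, -1, 0, 0]
    - [0, 0, -2, 0, 0]
    - [0, 0, -4, 0, 0]
    - [0, 0, -4.5, 0, 0]
    - [0, 0, -4.5, 0, 0]
    - [0, 0, -4, 0, 0]

```text
time: 24.75
tool_pos: [639.0, 216.0, 316.1]
orientation: [0.795, 0.607, 0.001, 0.0]
force: [0.8, -0.2, 0.3]
grip_width: 86.8
grasp_force: 0.0
```

```bash
python3 - <<'E'
from h import *
st()
save("scene","pics/s5.png");save("side","pics/d5.png")
def crop(f,x,y,w,h): return cv2.resize(cv2.imread(f)[y:y+h,x:x+w],(400,300),interpolation=cv2.INTER_CUBIC)
cv2.imwrite("pics/c5.png",np.vstack([np.hstack([crop("pics/s5.png",200,180,240,180),crop("pics/d5.png",215,145,160,120)]),np.hstack([crop("pics/s5.png",200,180,120,90),crop("pics/d5.png",300,310,160,120)])]))
E
```

```text
t24.75 [639.  216.  316.1] yaw_y -15.3 tilt [0.0024 0.0011] q [-0.68  0.43  0.43  1.43 -0.18  1.32 -0.5 ] F [ 0.8 -0.2  0.3] M [-0.05  0.05  0.03] w 86.8 g 0.0
```

View pics/c5.png

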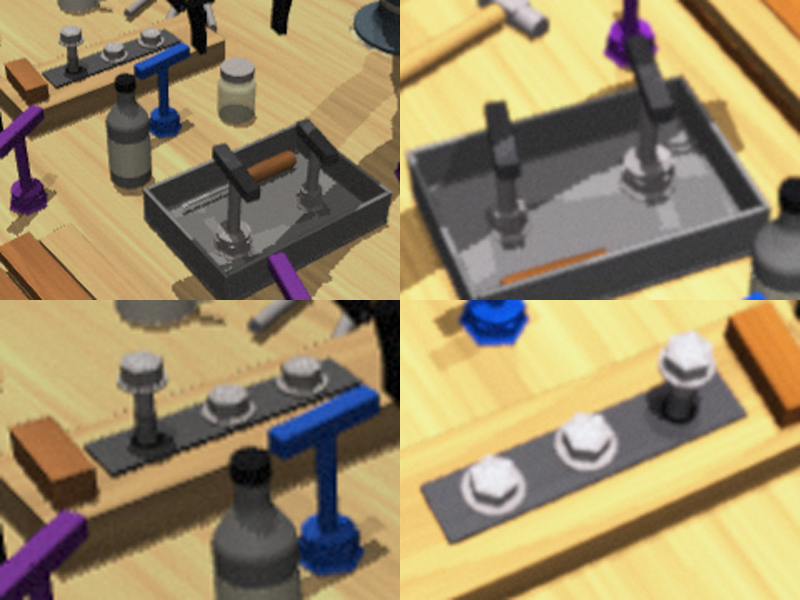

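```bash
python3 - <<'E'
from sol import *
print(tri([(S,c3(142,359)),(D,c4(688,353))]))
E
```

```text
[ 598.68349332 -214.51710058  125.16713237]
```

```bash
python3 -c "
from bench import bot
print(bot.job_done())"
```

```text
the job is handed in; nothing more can be done
None
```

The job is handed in: I straightened the loose screw, turned the key 215° clockwise on it (at least about 195° at the screw, allowing for socket play), then stood the larger key upright in the crate and let go; the last pictures show nothing else in view disturbed.

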